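Slide out a spice-rack tag and stamp it in the lever press

ROBOT

A 6-joint arm with a two-finger parallel gripper is mounted at the origin on the work surface. World frame = base frame: x ahead of the robot, y to its left, z up, the work surface at z = 0. Lengths are in m, angles in degrees, forces in N, time in s.
With the tool pointing down it reaches from about 0.3 to 0.75 m from the base axis. Payload 8.5 kg.
Tool frame: the origin (TCP) lies at the very end of the fingers, on their centre line; the grasp point (between the pads) lies env.pinch_z behind it (env.pinch_z is the distance from the TCP to the grasp point, in m); z points along the fingers, y is the line along which they close (so a half turn about z gives the same grasp; the last joint's range is limited). The gripper opens to 85 mm and grips with 20 to 120 N. Pads are 22 mm wide; open, the fingers measure 114 mm over their backs; the gripper's body (76 mm by 85 mm) begins 54 mm behind the grasp point. The pads swing forward as they close: fully open they stand 13 mm farther back than shut.
Start: joints at [-83.153, 21.807, 74.336, -0, 83.858, -12.336], TCP at [0.181, -0.519, 0.231] pointing down, gripper open.
Joint ranges: [-178.18, 178.18], [-50.72, 133.34], [12.68, 142.11], [-81.47, 261.47], [9.98, 163.14], [-165.26, 165.26]. Speed limits (degrees/s): [136.94, 136.94, 180, 180, 180, 180].

INTERFACE

Orientations are given as a 3x3 rotation matrix whose columns are the frame's x, y, z axes.
In Python, from rig import telemetry, get_image, env gives the robot as it stands. The module is installed in compiled form; this text tells all that it offers.
- The arm moves only by the tool apply_moves, never from a script. Its argument "series" is a list of rows, each a list of 7 numbers: the shift along the tool's x, y, z in mm, then the turn, a rotation vector about the tool's x, y, z in degrees, then the opening, from 0 (shut) to 1 (fully open). A call has 1 to 12 rows; each row shifts and turns the commanded pose from where the row before left it, along the tool's axes as they then stand; what a row does not reach is not made up. A row lasts 1/8 s, in which the tool goes at most 62.5 mm and 10.7 degrees, less where a joint would pass 70% of its speed; a pose out of reach is approached as far as the arm can. A call with a gripper value outside its range is refused whole. The fingers move at their own pace and stop on an object; "grip_force" is the grip in N (left out, the last holds). Time passes only in rows, so rows that do not move let the fingers close. It gives the time, the measured TCP pose, the force, the opening and the grip force at its end, in the units of the state.
- telemetry.observe(): the state, without advancing time (a new reading comes with each control period).
- get_image(name): name is "scene" or "side" or "wrist"; returns a dict with "frame" (480x640x3 uint8, red, green, blue), "z_map" (480x640 float32, m along the optical axis (not along the pixel's ray), 0 where there is no reading), "vertical_fov" (degrees; the focal length in pixels is half the picture's height over the tangent of half this angle, whatever the lens; pixels are square), "cx", "cy" (the principal point, pixels), "dist" ([k1, k2, p1, p2, k3] as OpenCV has them; the pictures are not rectified), "eye" and "attitude" of the camera in the world; the wrist camera has in their place "mount" (4x4, takes a point from camera to tool coordinates, whose origin is the TCP and whose axes are the flange's). Camera axes: x right, y up, looking along -z (the intrinsics and any distortion apply to the point x, -y, -z); pixel columns grow to the right and rows downward; lengths in m; the calibration is good to about 2 mm. A picture is of the moment at which its call begins: read the wrist's pose just before it.
- env.close_job(): hands the job in; it is judged then, once.
The state is a dict: "time_s": time; "q": joint angles; "qvel": joint speeds; "joint_efforts": joint torques, N m; "position": TCP position; "tool_rot": TCP orientation; "ft_force": force on the tool from outside, world axes, zero at the start; "wrist_torque": the same for the moment, N m; "grip_width": finger opening in m; "gripper_force": force on a finger pad.
Only numpy, scipy, OpenCV 4.12 (cv2) and the standard library are available. Lean on these libraries where they do the work, as an engineer would, in place of code of your own. Each camera call takes 0.05 s, during which the arm holds its last target. There are 200 camera calls.

TASK

Make a shelf tag for the spice rack: slide the flat blue tag along between its rails, out over the open end of the marble riser until a good part of it overhangs, grip it there and lay it flat across the bed of the green lever press, centred and square under the brass stamp. Let go of it, pull the press lever all the way down until the stamp presses firmly on the tag, hold it there a moment, and ease the lever slowly all the way back up without letting it snap. Leave the tag lying in the press, and leave the tagine lid, funnel and bowl alone.

Things in the scene. Friction and masses are not known exactly. Their poses are not given: they have to be found in the camera images.
- riser: Fixed white marble block, 100 (x) x 280 (y) x 45 mm high; origin: centre of its underside, on the counter. Brass rails, 10 mm wide and 8 mm high, run along both long sides of its top, leaving a 62 mm channel centred on x = 0 (too tight for a finger beside the tag). A brass stop, 8 mm thick and 6 mm high, closes the channel's -y end; the +y end is open, rails and block ending together.
- riser_edge (a point): Middle of the top edge at the riser's open end, 140 mm along +y from the riser's middle and 45 mm above the counter; axes as the riser's.
- tag: Loose flat blue aluminium tag, a dark dot at each end, 50 (x) x 200 (y) x 5 mm thick, about 120 g. Origin: centre of its underside. It starts flat in the riser's channel along the riser's y, its leading end 5 to 30 mm short of the open end, with 42 to 68 mm of free channel behind it. It tips off if its middle passes the edge.
- press: Fixed green and steel lever press; origin: below the bed's centre, at counter height. The steel bed, 90 x 90 mm, has its flat top 60 mm up. Narrower foot below; base plate 14 mm thick, 110 mm wide in y, x = -80 to 150 mm. Hinge cheeks (58 mm wide in y, 104 mm high) at x = 82 to 128 mm. The lever arm, 22 mm wide, lies over y = 0 and runs from the hinge to -x above the bed.
- bed (a point): Centre of the bed's top face, 60 mm above the counter, right below the stamp; axes as the press's (the tag is to lie centred here with its long side along y).
- stamp (a point): Round brass stamp, 38 mm across, on the underside of the lever arm, 100 mm from the hinge. This point is the centre of its underside. With the lever up it hangs about 50 mm above the bed, a gap into which the tag enters from the side (along the press's y); with the lever down it presses on the middle of the tag. It turns with the lever.
- press_lever (a joint): Lever angle in rad: 0 fully up at its stop (its spring holds it there), growing as the handle goes down; the stamp meets the tag on the bed at about 0.6. The spring needs about 3 N at the handle to start and 8 N near the bottom; some 5 N more presses the stamp firmly. Let go, the lever flies up.
- lever_handle (a point): Centre of the lever's wooden cross-bar, 20 mm in diameter and 60 mm long, lying along the press's y, 240 mm from the hinge axis. In the press's frame it is at x = -98, z = 221 mm with the lever up and x = -140, z = 85 mm at lever angle 0.6; it can be pressed down from above or pinched.
- lever_hinge (a point): Hinge axis of the lever (along the press's y): at x = 100, y = 0, z = 85 mm in the press's frame.
- tagine_lid: Loose red ceramic cone lid, 172 mm across, 151 mm high, origin at the centre of its underside. Leave alone.
- funnel: Loose steel funnel standing mouth down, 110 mm across, 110 mm high, origin at the centre of its underside. Leave alone.
- pinch_bowl: Loose white porcelain bowl, 90 mm across, 40 mm high, origin at the centre of its underside. Leave alone.
There are look-alikes about, which are no part of the job. Of the things like the tag, leave any that is brown or pink; of the rest the larger one is meant.

How it is judged (in metres and radians):
On the way, in this order (a step that is already met when the one before it is completed fails the run):
1. the tag lies flat on the riser with at least 30 mm of it out over the open end (y of tag in the frame of riser_edge above -0.07 m and z of tag in the frame of riser_edge between -0.004 and 0.004 m and x of tag in the frame of riser_edge between -0.015 and 0.015 m and angle between tag's own z axis and vertical below 0.06 rad), for 0.2 s.
2. the tag is lifted off the riser by the gripper (z of tag in the frame of riser_edge above 0.015 m and contact force between tag and the fingers above 0.5 N and contact force between tag and riser below 0.05 N), for 0.1 s.
3. the tag lies flat on the press bed, centred (within 20 mm across, 30 mm along) and square (within 0.2 rad) under the stamp, let go, with the lever still up (x of tag in the frame of bed between -0.02 and 0.02 m and y of tag in the frame of bed between -0.03 and 0.03 m and z of tag in the frame of bed between -0.003 and 0.004 m and angle between the y axis of tag and the y axis of press, either way round below 0.2 rad and angle between tag's own z axis and vertical below 0.06 rad and contact force between tag and the fingers below 0.1 N and value of joint press_lever below 0.08 rad and linear speed of tag below 0.02 m/s), for 0.2 s.
4. the lever is pulled down and held with the stamp pressing on the tag with more than 4 N (x of tag in the frame of bed between -0.02 and 0.02 m and y of tag in the frame of bed between -0.03 and 0.03 m and z of tag in the frame of bed between -0.003 and 0.004 m and angle between the y axis of tag and the y axis of press, either way round below 0.2 rad and angle between tag's own z axis and vertical below 0.06 rad and value of joint press_lever above 0.54 rad and contact force between press_lever and tag above 4 N), for 0.3 s.
At the end, for the whole second after the job is handed in: The tag lies at rest flat on the press bed, its centre within 20 mm (across the tag) and 30 mm (along it) of the bed's centre and its long side within 0.2 rad of the press's y, and the lever is fully up again (below 0.04 rad) (x of tag in the frame of bed between -0.02 and 0.02 m and y of tag in the frame of bed between -0.03 and 0.03 m and z of tag in the frame of bed between -0.003 and 0.004 m and angle between the y axis of tag and the y axis of press, either way round below 0.2 rad and angle between tag's own z axis and vertical below 0.06 rad and value of joint press_lever below 0.04 rad and linear speed of tag below 0.02 m/s); the robot touches nothing.
It fails at once if the lever snaps back up (faster than 1.2 rad/s, some 0.29 m/s at the handle) (velocity of joint press_lever below -1.2 rad/s).
It fails at once if the tagine lid is moved by more than 20 mm (distance of tagine_lid from where it was at the start of the episode above 0.02 m).
It fails at once if the funnel is moved by more than 20 mm (distance of funnel from where it was at the start of the episode above 0.02 m).
It fails at once if the pinch bowl is moved by more than 20 mm (distance of pinch_bowl from where it was at the start of the episode above 0.02 m).
It also fails if it takes over 72 s, if anything falls off the work surface, if the arm or the gripper's body presses on something with over 40 N, if the wrist force passes 120 N, or if a joint passes its speed limit or range.

## Working session

There is one attempt and no reset: what is moved stays moved. The work goes in short steps, Python scripts to look and compute and a tool call to move; the robot and the scene stay as the last step left them, time stands still between calls to the robot, and variables do not carry over. Pictures are saved under pics/ and viewed, at most 10 in all, crops included, and the job is handed in when it is done.

Besides the shell and the picture viewer there is one more tool, called after "Emit:" as a command line: name --pt "numbers of a row" for each row, then --argument value for the rest. apply_moves: Moves the arm, as the interface text tells. Its arguments: {"type":"object","properties":{"series":{"type":"array"},"grip_force":{"type":"number"}},"required":["series"]}

```bash
mkdir -p pics; cat > h.py <<'E'
import numpy as np, cv2
from rig import telemetry, get_image, env
def grab(n):
    s=telemetry.observe(); im=get_image(n)
    im['f']=240/np.tan(np.radians(im['vertical_fov']/2))
    if n=='wrist':
        T=np.eye(4); T[:3,:3]=s['tool_rot']; T[:3,3]=s['position']; im['T']=T@np.array(im['mount'])
    else:
        T=np.eye(4); T[:3,:3]=im['attitude']; T[:3,3]=im['eye']; im['T']=T
    im['K']=np.array([[im['f'],0,im['cx']],[0,im['f'],im['cy']],[0,0,1]])
    return im
def rays(im,uv):
    p=cv2.undistortPoints(np.float64(uv).reshape(-1,1,2),im['K'],np.array(im['dist'],float)).reshape(-1,2)
    return np.c_[p[:,0],-p[:,1],-np.ones(len(p))]
def onz(im,uv,z):
    d=rays(im,uv)@im['T'][:3,:3].T; o=im['T'][:3,3]
    return o+d*((z-o[2])/d[:,2])[:,None]
def depth(im,uv):
    uv=np.array(uv).reshape(-1,2); zz=im['z_map'][uv[:,1].astype(int),uv[:,0].astype(int)]
    return (rays(im,uv)*zz[:,None])@im['T'][:3,:3].T+im['T'][:3,3]
def proj(im,P):
    c=(np.atleast_2d(P)-im['T'][:3,3])@im['T'][:3,:3]
    c=c*[1,-1,-1]
    return cv2.projectPoints(c,np.zeros(3),np.zeros(3),im['K'],np.array(im['dist'],float))[0].reshape(-1,2)
def save(im,n): cv2.imwrite('pics/'+n,im['frame'][:,:,::-1])
E
python3 - <<'E'
from h import *
print(env.pinch_z)
for n in('scene','side'):
    im=grab(n); save(im,n+'0.png'); print(n,im['T'].round(3).tolist(),im['f'],im['dist'])
s=telemetry.observe();print(s['time_s'],s['position'],s['tool_rot'],s['grip_width'])
E
```

```text
0.0187
scene [[-0.426, -0.66, 0.619, 1.176], [0.905, -0.307, 0.296, 0.257], [-0.006, 0.686, 0.728, 0.889], [0.0, 0.0, 0.0, 1.0]] 439.9619627026158 [0.02919854 0.         0.         0.         0.        ]
side [[-0.801, 0.426, -0.421, -0.139], [-0.599, -0.553, 0.579, 0.903], [0.014, 0.715, 0.698, 1.264], [0.0, 0.0, 0.0, 1.0]] 578.7102589864726 [-0.09858005  0.          0.          0.          0.        ]
0.1 [ 0.18068836 -0.51919768  0.23078273] [[ 9.44485230e-01  3.28553844e-01 -1.49239451e-04]
 [ 3.28553754e-01 -9.44484385e-01  1.29516487e-03]
 [ 2.84577067e-04 -1.27229728e-03 -9.99999150e-01]] 0.08524991046962223
```

View pics/scene0.png

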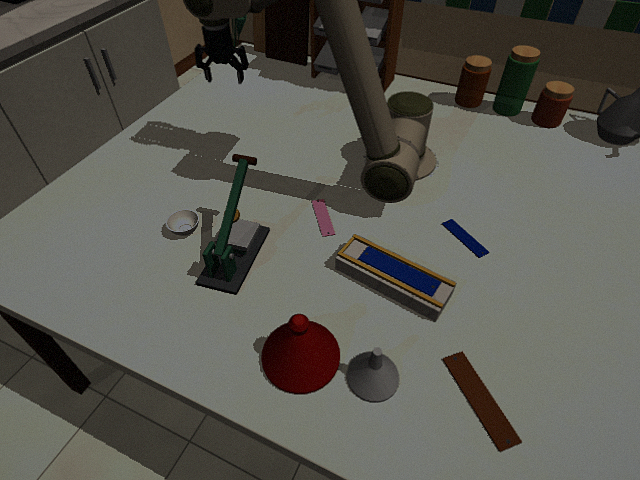

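View pics/side0.png

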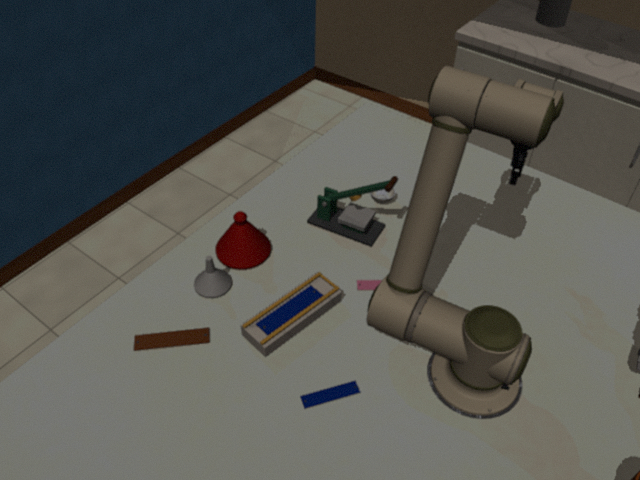

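Scene: the blue candidates are the big tag in the riser (scene 400,270; side 290,310) and a small loose one (scene 465,237; side 330,394). There is also a pink one (323,217) and a brown one (481,400). The riser one is the larger blue, so it is the one meant. An enlarged crop will confirm this and show the stop end.

```bash
python3 - <<'E'
from h import *
A=grab('scene');B=grab('side')
a=cv2.resize(A['frame'][225:325,325:465],None,fx=4,fy=4,interpolation=2)
b=cv2.resize(B['frame'][265:360,235:350],None,fx=4,fy=4,interpolation=2)
c=np.zeros((600,800,3),np.uint8); a=cv2.resize(a,(480,343)); b=cv2.resize(b,(310,256))
c[:343,:480]=a;c[:256,485:795]=b
c2=cv2.resize(A['frame'][145:300,165:280],None,fx=2.2,fy=2.2); c[345:345+250,:c2.shape[1]]=c2[:250]
c3=cv2.resize(B['frame'][165:250,290:420],None,fx=3.5,fy=3.5); c[290:290+c3.shape[0],340:340+c3.shape[1]]=c3
cv2.imwrite('pics/crop.png',c[:,:,::-1])
for n,im in(('scene',A),('side',B)):
    hsv=cv2.cvtColor(im['frame'],cv2.COLOR_RGB2HSV)
    def blobs(lo,hi,z,amin,name):
        m=cv2.inRange(hsv,lo,hi)
        for k in cv2.findContours(m,0,1)[0]:
            if cv2.contourArea(k)<amin: continue
            P=onz(im,k.reshape(-1,2),z); r=cv2.minAreaRect(np.float32(P[:,:2]*1000))
            (u,v),_,_=cv2.minAreaRect(k)
            print(n,name,(int(u),int(v)),np.round(r[0],1),np.round(r[1],1),round(r[2],1))
    blobs((110,150,40),(125,255,255),.05,150,'blue')
    blobs((12,90,60),(28,255,255),.053,30,'brass')
    blobs((0,180,60),(5,255,255),.05,100,'red')
    blobs((40,60,20),(90,255,255),.05,60,'green')
    # workspace point map
    v,u=np.mgrid[0:480:2,0:640:2]; uv=np.c_[u.ravel(),v.ravel()]
    P=depth(im,uv); np.save(n+'.npy',np.c_[P,uv])
    # riser top points
    print(P[::977].round(2)[:3])
E
```

```text
scene blue (399, 270) [487.6 146.1] [198.9  49.3] 80.2
scene blue (464, 237) [312.3 266.8] [136.9  33.9] 55.5
scene brass (396, 267) [487.6 136. ] [280.3  82.7] 80.5
scene brass (560, 86) [-594.5  417. ] [105.5  96.4] 3.9
scene brass (413, 68) [-516.4 -111.6] [109.   90.4] 61.7
scene brass (478, 60) [-689.5  101. ] [108.6  98.5] 10.4
scene brass (410, 56) [-616.8 -161.6] [165.5  79. ] 17.9
scene brass (525, 50) [-859.3  261.7] [108.9 110.6] 12.8
scene brass (183, 27) [ -471.9 -1208.9] [737.3 169.3] 43.7
scene red (317, 351) [762.4  57.6] [175.5  89.5] 32.2
scene green (207, 258) [ 653.1 -294.3] [115.2  26.5] 32.0
scene green (229, 218) [ 485.8 -333.8] [480.6  60.4] 27.6
scene green (515, 84) [-569.3  268.7] [490.2 116.9] 1.3
scene green (622, 15) [-1426.6   625.4] [118.9 406.2] 83.5
scene green (537, 9) [-1363.2   240. ] [123.5 270.2] 89.6
scene green (457, 4) [-1273.5  -120.5] [122.2 113.3] 12.3
[[-0.07 -1.8   0.2 ]
 [-0.11 -1.66  0.18]
 [-0.12 -1.48  0.19]]
side blue (329, 394) [250.1 289.6] [136.3  30.6] 55.3
side blue (288, 309) [487.6 144.5] [195.8  46.6] 80.4
side brass (143, 339) [720.  456.4] [29.5 47.1] 88.7
side brass (290, 307) [487.  135.2] [280.5  85.1] 80.2
side red (237, 248) [762.7  52.2] [132.9 191.1] 65.6
side green (347, 191) [ 646.7 -351.6] [303.8 125.1] 78.1
[[ 2.06 -0.09  0.45]
 [ 2.06 -0.22  0.39]
 [ 2.05 -0.35  0.32]]
```

View pics/crop.png

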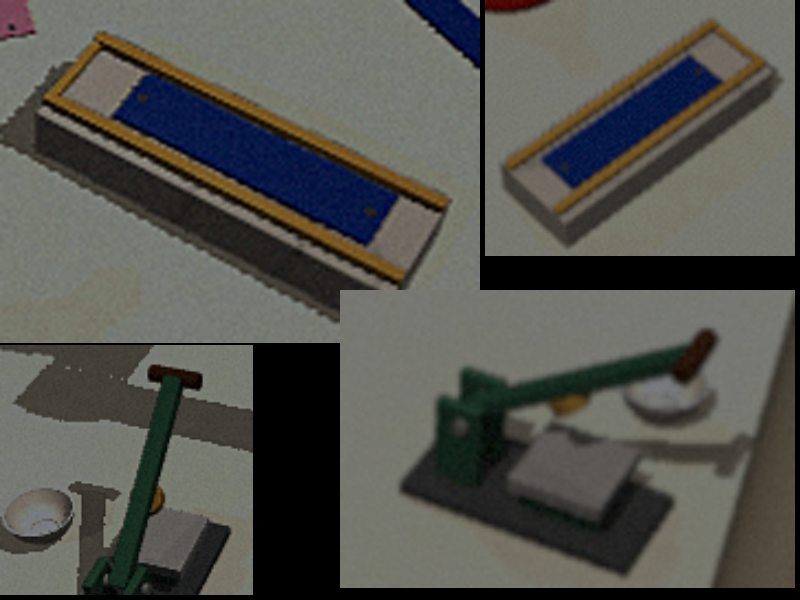

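The crop confirms it: the tag lies in the brass-railed channel, the stop is at the scene's upper-left end, and the open end faces the scene's lower right, which is world +y. Next I need the press pose and the obstacle heights.

```bash
python3 - <<'E'
from h import *
for n,sl in(('scene',(140,300,160,280)),('side',(165,250,290,420))):
    im=grab(n); hsv=cv2.cvtColor(im['frame'],cv2.COLOR_RGB2HSV)
    r0,r1,c0,c1=sl; v,u=np.mgrid[r0:r1,c0:c1]; uv=np.c_[u.ravel(),v.ravel()]
    P=depth(im,uv); H=hsv[uv[:,1],uv[:,0]].astype(int)
    def rect(m,name):
        img=np.zeros((480,640),np.uint8); img[uv[m,1],uv[m,0]]=255
        k,l,st,_=cv2.connectedComponentsWithStats(img); i=1+np.argmax(st[1:,4])
        mm=m&(l[uv[:,1],uv[:,0]]==i); Q=P[mm]; r=cv2.minAreaRect(np.float32(Q[:,:2]*1000))
        print(n,name,mm.sum(),np.round(r[0],1),np.round(r[1],1),round(r[2],1),'mean',Q.mean(0).round(3)); return Q
    rect((P[:,2]>.052)&(P[:,2]<.068)&(H[:,1]<60),'bed')
    rect((P[:,2]>.009)&(P[:,2]<.02)&(H[:,2]<90),'base')
    h=((H[:,0]<12)|(H[:,0]>172))&(H[:,1]>90)&(P[:,2]>.15)
    Q=rect(h,'handle')
    a=(H[:,0]>50)&(H[:,0]<90)&(H[:,1]>80)&(P[:,2]>.11)
    Q=rect(a,'arm'); vx,vy,x,y=cv2.fitLine(np.float32(Q[:,:2]),2,0,.01,.01).ravel(); print('arm dir',np.degrees(np.arctan2(vy,vx)),Q[:,2].max())
    w=(H[:,1]<40)&(P[:,2]>.03)&(P[:,2]<.05); rect(w,'bowl')
E
```

```text
scene bed 662 [ 551.1 -260. ] [93.4 70.1] 9.7 mean [ 0.551 -0.255  0.06 ]
scene base 1333 [ 587.5 -265.1] [231.4 109.9] 8.7 mean [ 0.625 -0.24   0.015]
scene handle 98 [ 458.2 -284.5] [19.2 57.8] 12.2 mean [ 0.459 -0.282  0.228]
scene arm 819 [843.5 -49.8] [899.7  95.4] 36.6 mean [ 0.55  -0.267  0.171]
arm dir 26.820833 0.8889973574987899
scene bowl 172 [ 563.8 -443.9] [88.9 85.9] 56.8 mean [ 0.559 -0.452  0.038]
side bed 616 [ 549.1 -270.5] [ 91.1 101.6] 8.3 mean [ 0.548 -0.269  0.06 ]
side base 918 [ 583.3 -265.8] [232.2 117.1] 8.7 mean [ 0.565 -0.251  0.014]
side handle 44 [ 452.2 -283.4] [14.  60.1] 6.4 mean [ 0.451 -0.278  0.229]
side arm 276 [ 546.2 -267.6] [170.8  23.1] 7.3 mean [ 0.542 -0.267  0.167]
arm dir 8.530992 0.227014451355791
side bowl 73 [ 542.2 -434.1] [93.1 49.4] 59.1 mean [ 0.541 -0.429  0.038]
```

Emit:
apply_moves --pt "0 0 -15 0 0 -10.2 0" --pt "0 0 -15 0 0 -10.2 0" --pt "0 0 -15 0 0 -10.2 0" --pt "0 0 -15 0 0 -10.2 0" --pt "0 0 -15 0 0 -10.2 0" --pt "0 0 -15 0 0 -10.1 0"

```text
time_s: 1.05
position: [0.1807, -0.5194, 0.3217]
tool_rot: [[0.163, 0.987, -0.0], [0.987, -0.163, 0.0], [0.0, -0.0, -1.0]]
ft_force: [0.4, 0.9, 1.4]
grip_width: 0.0002
gripper_force: 0.0
```

Emit:
apply_moves --pt "49 16 0 0 0 0 0" --pt "49 16 0 0 0 0 0" --pt "49 16 0 0 0 0 0" --pt "49 16 0 0 0 0 0" --pt "49 16 0 0 0 0 0" --pt "49 16 0 0 0 0 0" --pt "49 16 0 0 0 0 0" --pt "49 16 0 0 0 0 0" --pt "49 16 0 0 0 0 0" --pt "49 16 0 0 0 0 0" --pt "49 16 0 0 0 0 0" --pt "46 16 0 0 0 0 0"

```text
time_s: 2.55
position: [0.4692, 0.0265, 0.3214]
tool_rot: [[0.168, 0.986, 0.0], [0.986, -0.168, -0.0], [-0.0, 0.0, -1.0]]
ft_force: [0.2, -0.9, 0.3]
grip_width: -0.0001
gripper_force: 0.0
```

```bash
cat >> h.py <<'E'
def tagrect(im,z,amin=300):
    hsv=cv2.cvtColor(im['frame'],cv2.COLOR_RGB2HSV); m=cv2.inRange(hsv,(108,140,25),(126,255,255)); out=[]
    for k in cv2.findContours(m,0,1)[0]:
        if cv2.contourArea(k)>amin:
            P=onz(im,k.reshape(-1,2),z); r=cv2.minAreaRect(np.float32(P[:,:2]*1000)); out.append(r); print('blue',cv2.boundingRect(k),np.round(r[0],1),np.round(r[1],1),round(r[2],1))
    return out
def st():
    s=telemetry.observe(); R=np.array(s['tool_rot']); print('t',round(s['time_s'],2),'pos',(np.array(s['position'])*1000).round(1),'xyaw',np.degrees(np.arctan2(R[1,0],R[0,0])).round(2),'zax',R[:,2].round(4),'F',np.round(s['ft_force'],1),'w',round(s['grip_width'],4),'gf',round(s['gripper_force'],1)); return s
E
python3 - <<'E'
from h import *
st(); im=grab('wrist'); save(im,'w1.png'); tagrect(im,.05)
hsv=cv2.cvtColor(im['frame'],cv2.COLOR_RGB2HSV); m=cv2.inRange(hsv,(12,90,60),(28,255,255))
for k in cv2.findContours(m,0,1)[0]:
    if cv2.contourArea(k)>200: P=onz(im,k.reshape(-1,2),.053); r=cv2.minAreaRect(np.float32(P[:,:2]*1000)); print('brass',cv2.boundingRect(k),r)
E
```

```text
t 2.55 pos [469.2  26.5 321.4] xyaw 80.3 zax [ 3.e-04 -1.e-04 -1.e+00] F [ 0.2 -0.9  0.3] w -0.0001 gf 0.0
blue (298, 0, 46, 191) [487.1 143.2] [195.6  48.7] 80.3
blue (88, 0, 54, 97) [278.6 236.8] [101.3  32.4] 55.2
brass (283, 0, 79, 232) ((484.7254333496094, 117.3891830444336), (245.1989288330078, 81.52446746826172), 80.43323516845703)
```

View pics/w1.png

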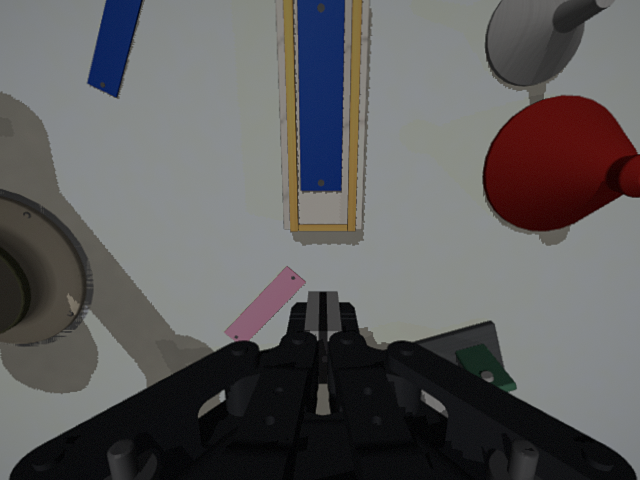

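The wrist view shows the tag's rear edge at row 190 and the stop at row 231. The shut fingers fit in between and are aligned, so I go down and push.

Emit:
apply_moves --pt "0 0 45 0 0 0 0" --pt "0 0 45 0 0 0 0" --pt "0 0 45 0 0 0 0" --pt "0 0 45 0 0 0 0" --pt "0 0 40 0 0 0 0" --pt "0 0 30 0 0 0 0" --pt "0 0 14 0 0 0 0" --pt "0 0 10 0 0 0 0" --pt "0 0 0 0 0 0 0"

```text
time_s: 3.72
position: [0.4686, 0.0247, 0.0471]
tool_rot: [[0.169, 0.986, -0.001], [0.986, -0.169, 0.0], [0.0, -0.001, -1.0]]
ft_force: [-0.2, -0.0, 0.3]
grip_width: 0.0001
gripper_force: 0.0
```

Emit:
apply_moves --pt "8 0 0 0 0 0 0" --pt "8 0 0 0 0 0 0" --pt "8 0 0 0 0 0 0" --pt "8 0 0 0 0 0 0" --pt "8 0 0 0 0 0 0" --pt "8 0 0 0 0 0 0" --pt "8 0 0 0 0 0 0" --pt "8 0 0 0 0 0 0" --pt "8 0 0 0 0 0 0" --pt "8 0 0 0 0 0 0" --pt "5 0 0 0 0 0 0" --pt "0 0 0 0 0 0 0"

```text
time_s: 5.22
position: [0.4833, 0.1092, 0.0476]
tool_rot: [[0.168, 0.986, 0.001], [0.986, -0.168, 0.0], [0.0, 0.001, -1.0]]
ft_force: [0.4, -0.2, 5.4]
grip_width: 0.0005
gripper_force: 2.2
```

```bash
python3 - <<'E'
from h import *
st()
for n in('scene','side'): print(n); tagrect(grab(n),.05,100)
E
```

```text
t 5.22 pos [483.3 109.2  47.6] xyaw 80.31 zax [ 8.e-04  2.e-04 -1.e+00] F [ 0.4 -0.2  5.4] w 0.0005 gf 2.2
scene
blue (385, 259, 87, 52) [497.3 219.4] [200.2  51.7] 80.8
blue (442, 219, 47, 38) [312.6 267.1] [137.8  34.1] 55.5
side
blue (301, 382, 58, 26) [250.2 289.7] [136.   30.7] 55.2
blue (236, 300, 66, 51) [496.2 217.6] [196.3  49.5] 81.3
```

Emit:
apply_moves --pt "-3 0 0 0 0 0 0" --pt "0 0 -40 0 0 0 0.2" --pt "0 0 -50 0 0 0 1" --pt "0 0 -40 0 0 0 1" --pt "48 -1 0 0 0 0 1" --pt "48 -1 0 0 0 0 1" --pt "48 -1 0 0 0 0 1" --pt "48 -1 0 0 0 0 1" --pt "0 0 0 0 0 0 1"

```text
time_s: 6.45
position: [0.5104, 0.298, 0.1763]
tool_rot: [[0.165, 0.986, -0.002], [0.986, -0.165, 0.0], [-0.0, -0.002, -1.0]]
ft_force: [-0.4, -0.6, -0.1]
grip_width: 0.0854
gripper_force: 0.0
```

```bash
python3 - <<'E'
from h import *
s=st()
for n in('scene','side'):
    im=grab(n); tagrect(im,.05,100)
    if n=='side': save(im,'side2.png')
E
```

```text
t 6.45 pos [510.4 298.  176.3] xyaw 80.48 zax [-1.5e-03  2.0e-04 -1.0e+00] F [-0.4 -0.6 -0.1] w 0.0854 gf 0.0
blue (386, 259, 86, 52) [498.1 219.5] [199.2  52.1] 81.6
blue (442, 219, 31, 28) [301.2 250. ] [97.  34.7] 55.1
blue (301, 382, 58, 26) [249.9 289.6] [136.5  30.8] 55.3
blue (236, 300, 66, 51) [496.3 217.9] [195.8  49.5] 81.4
```

View pics/side2.png

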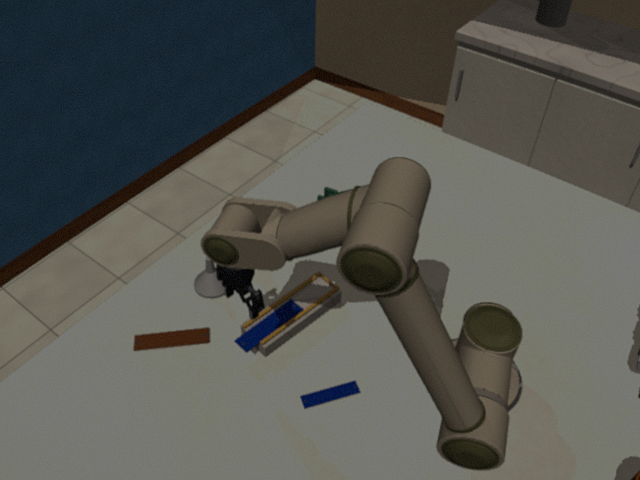

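The tag lies flat with about 44 mm overhanging the edge. The gripper is above the overhang, clear of the riser, so I descend and grip.

Emit:
apply_moves --pt "0 -1 35 0 0 -1 1" --pt "0 0 35 0 0 0 1" --pt "0 0 35 0 0 0 1" --pt "0 0 26 0 0 0 1" --pt "0 0 20 0 0 0 1" --pt "0 0 0 0 0 0 1" --pt "0 0 0 0 0 0 0.7" --pt "0 0 0 0 0 0 0.4" --pt "0 0 0 0 0 0 0.3" --pt "0 0 0 0 0 0 0.2" --pt "0 0 0 0 0 0 0.2" --grip_force 60

```text
time_s: 7.92
position: [0.5105, 0.2956, 0.0275]
tool_rot: [[0.151, 0.988, 0.002], [0.988, -0.151, 0.0], [0.0, 0.002, -1.0]]
ft_force: [-0.9, -1.1, 6.2]
grip_width: 0.0482
gripper_force: 60.7
```

```bash
python3 - <<'E'
from h import *
s=st()
for n in('scene','side'):
    im=grab(n); tagrect(im,.05,100)
E
```

```text
t 7.92 pos [510.5 295.6  27.5] xyaw 81.29 zax [ 1.8e-03  2.0e-04 -1.0e+00] F [-0.9 -1.1  6.2] w 0.0482 gf 60.7
blue (385, 259, 68, 44) [495.2 201. ] [162.3  52.2] 80.4
blue (301, 382, 58, 26) [250.2 289.4] [136.5  31.1] 55.4
blue (235, 334, 14, 17) [514.8 303.8] [26.1 51.3] 67.6
blue (256, 300, 46, 36) [493.6 185.3] [132.4  46.5] 80.7
```

Emit:
apply_moves --pt "0 0 -5 0 0 0 0.2" --pt "0 0 -10 0 0 0 0.2" --pt "0 0 -15 0 0 0 0.2" --pt "0 0 -15 0 0 0 0.2" --pt "0 0 -15 0 0 0 0.2" --pt "0 0 -15 0 0 0 0.2" --pt "0 0 -15 0 0 0 0.2" --pt "0 0 0 0 0 0 0.2" --grip_force 60

```text
time_s: 9.02
position: [0.5105, 0.2958, 0.1177]
tool_rot: [[0.152, 0.988, 0.002], [0.988, -0.152, 0.001], [0.001, 0.002, -1.0]]
ft_force: [-0.2, 0.5, -2.6]
grip_width: 0.0483
gripper_force: 62.0
```

```bash
cat >>h.py <<'E'
def tagplane(im):
    "tag pose from depth on blue pixels"
    hsv=cv2.cvtColor(im['frame'],cv2.COLOR_RGB2HSV); m=cv2.inRange(hsv,(108,140,25),(126,255,255))
    k,l,stt,_=cv2.connectedComponentsWithStats(m)
    for i in range(1,k):
        if stt[i,4]<150: continue
        mm=cv2.erode(np.uint8(l==i),np.ones((3,3)))
        v,u=np.nonzero(mm); P=depth(im,np.c_[u,v]); P=P[P[:,2]>.02]
        if len(P)<60: continue
        c=np.median(P,0); A=np.c_[P[:,:2]-c[:2],np.ones(len(P))]
        w=np.linalg.lstsq(A,P[:,2],rcond=None)[0]; r=cv2.minAreaRect(np.float32(P[:,:2]*1000))
        print('plane n',len(P),'med',(c*1000).round(1),'slope',w[:2].round(3),'z@c',round(w[2]*1000,1),np.round(r[0],1),np.round(r[1],1),round(r[2],1))
E
python3 - <<'E'
from h import *
s=st()
for n in('scene','side'):
    im=grab(n); print(n); tagplane(im)
    if n=='scene': save(im,'scene3.png')
E
```

```text
t 9.03 pos [510.5 295.8 117.7] xyaw 81.28 zax [ 2.3e-03  8.0e-04 -1.0e+00] F [-0.2  0.5 -2.6] w 0.0483 gf 62.0
scene
plane n 668 med [497.6 212.2 139.2] slope [ 1.042 -0.154] z@c 139.2 [807.9 259.9] [721.2 148.5] 11.2
side
plane n 404 med [489.8 186.4 137.8] slope [-1.366  0.327] z@c 138.6 [213.2 539.2] [ 106.  1006.6] 38.1
```

View pics/scene3.png

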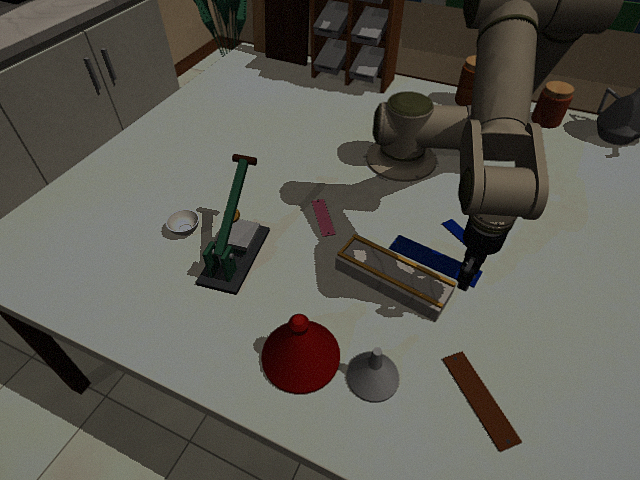

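The tag is lifted level with no sag. The scene view shows it held at about (435,262), clear of the riser. I turn it to the press's direction and carry it to a staging pose beside the press.

Emit:
apply_moves --pt "0 0 0 0 0 -5.8 0.2" --pt "0 0 0 0 0 -5.8 0.2" --pt "0 0 0 0 0 -5.8 0.2" --pt "-30 -4 0 0 0 0 0.2" --pt "-40 -5.5 0 0 0 0 0.2" --pt "-40 -5.5 0 0 0 0 0.2" --pt "-45 -6 0 0 0 0 0.2" --pt "-45 -6 0 0 0 0 0.2" --pt "-45 -6 0 0 0 0 0.2" --pt "-40 -5.5 0 0 0 0 0.2" --pt "-33 -4.5 0 0 0 0 0.2" --pt "-20 -3 0 0 0 0 0.2"

```text
time_s: 10.62
position: [0.5151, -0.0469, 0.1156]
tool_rot: [[-0.15, 0.989, -0.002], [0.989, 0.15, 0.0], [0.001, -0.002, -1.0]]
ft_force: [0.4, 0.4, -1.8]
grip_width: 0.0488
gripper_force: 62.0
```

Emit:
apply_moves --pt "0 0 0 0 0 0 0.2" --pt "0 0 15 0 0 0 0.2" --pt "0 0 20 0 0 0 0.2" --pt "0 0 15 0 0 0 0.2" --pt "0 0 8 0 0 0 0.2" --pt "0 0 0 0 0 0 0.2" --pt "0 0 0 0 0 0 0.2"

```text
time_s: 11.5
position: [0.5159, -0.0453, 0.0588]
tool_rot: [[-0.151, 0.989, 0.001], [0.989, 0.151, -0.0], [-0.0, 0.001, -1.0]]
ft_force: [0.0, -0.5, -2.0]
grip_width: 0.0484
gripper_force: 62.0
```

```bash
python3 - <<'E'
from h import *
s=st()
Z=s['position'][2]+.0225
for n in('scene','side','wrist'):
    im=grab(n); print(n); tagrect(im,Z,100); tagplane(im)
    if n=='wrist': save(im,'w4.png')
E
```

```text
t 11.5 pos [515.9 -45.3  58.8] xyaw 98.7 zax [ 8.e-04 -2.e-04 -1.e+00] F [ 0.  -0.5 -2. ] w 0.0484 gf 62.0
scene
blue (253, 224, 60, 27) [ 533.2 -143.5] [ 51.5 151. ] 8.6
blue (442, 219, 47, 39) [345.1 266.5] [132.7  33.4] 55.3
plane n 545 med [ 530.8 -143.1   80.2] slope [1.06  0.214] z@c 80.3 [813.9  65.2] [808.9 132.4] 37.2
side
blue (301, 382, 58, 26) [240.  305.4] [133.2  30. ] 55.2
blue (314, 245, 17, 19) [516.4 -53.7] [50.2 56.6] 1.5
blue (338, 220, 10, 20) [ 537.9 -168.1] [25.8 82.7] 44.3
plane n 101 med [522.5 -48.9  81.7] slope [-0.006  0.032] z@c 81.3 [516.9 -51.3] [41.3 44.1] 5.6
wrist
blue (260, 283, 127, 132) [517.5 -53.1] [49.4 61.2] 8.1
plane n 14323 med [517.6 -50.4  80.6] slope [-0.019  0.119] z@c 81.1 [513.9 -28.3] [ 48.7 113.5] 7.9
```

View pics/w4.png

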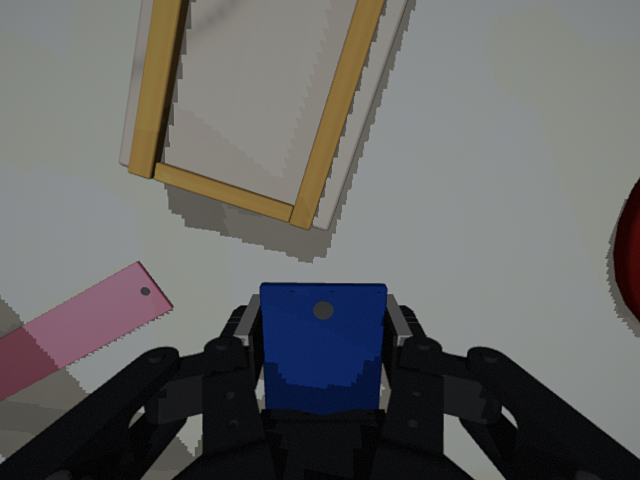

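The wrist view shows the tag held square between the pads (260–387, row 283 is its end). I slide it into the gap along the press's y.

Emit:
apply_moves --pt "-12 0 0 0 0 0 0.2" --pt "-16 0 0 0 0 0 0.2" --pt "-16 0 0 0 0 0 0.2" --pt "-16 0 0 0 0 0 0.2" --pt "-16 0 0 0 0 0 0.2" --pt "-16 0 0 0 0 0 0.2" --pt "-16 0 0 0 0 0 0.2" --pt "-16 0 0 0 0 0 0.2" --pt "-14 0 0 0 0 0 0.2" --pt "-12 0 0 0 0 0 0.2" --pt "0 0 0 0 0 0 0.2"

```text
time_s: 13.02
position: [0.5383, -0.1944, 0.0583]
tool_rot: [[-0.15, 0.989, 0.0], [0.989, 0.15, -0.0], [-0.0, 0.0, -1.0]]
ft_force: [-0.1, 0.9, -0.7]
grip_width: 0.0485
gripper_force: 62.0
```

Emit:
apply_moves --pt "0 0 6 0 0 0 0.2" --pt "0 0 5 0 0 0 0.2" --pt "0 0 3 0 0 0 0.2" --pt "0 0 0 0 0 0 0.2" --pt "0 0 0 0 0 0 0.2"

```text
time_s: 13.65
position: [0.5383, -0.1936, 0.0444]
tool_rot: [[-0.151, 0.989, 0.0], [0.989, 0.151, -0.0], [-0.0, 0.0, -1.0]]
ft_force: [0.2, -0.5, -0.7]
grip_width: 0.048
gripper_force: 62.0
```

```bash
python3 - <<'E'
from h import *
s=st()
for n in('scene','side','wrist'):
    im=grab(n); print(n); tagrect(im,.066,60)
    if n=='side':
        c=im['frame'][140:260,280:430]; cv2.imwrite('pics/side5.png',cv2.resize(c,None,fx=4,fy=4)[:,:,::-1])
    if n!='side': tagplane(im)
E
```

```text
t 13.65 pos [ 538.3 -193.6   44.4] xyaw 98.69 zax [ 2.e-04 -1.e-04 -1.e+00] F [ 0.2 -0.5 -0.7] w 0.048 gf 62.0
scene
blue (266, 230, 11, 15) [ 537.2 -183.7] [49.3 24.7] 8.5
blue (230, 222, 23, 19) [ 549.2 -259.2] [52.8 64.5] 12.5
blue (442, 219, 47, 39) [329.4 266.7] [135.2  34.3] 55.4
blue (200, 217, 23, 17) [ 562.5 -340.1] [51.7 53.7] 8.7
plane n 158 med [ 561.8 -339.7   65.3] slope [0.695 0.617] z@c 65.8 [868.4 -62.7] [885.8  51.8] 42.7
plane n 116 med [ 550.4 -261.5   66.4] slope [0.855 0.505] z@c 68.5 [860.1 -20.4] [839.5  45.8] 38.1
side
blue (301, 382, 58, 26) [244.8 297.7] [134.7  30.4] 55.3
blue (336, 218, 16, 19) [ 540.9 -203.9] [50.1 70.1] 11.1
wrist
blue (260, 283, 127, 132) [ 540.1 -202. ] [49.8 61.7] 8.0
plane n 14376 med [ 540.  -198.8   66.3] slope [-0.022  0.129] z@c 66.8 [ 536.3 -176.5] [ 49.  113.1] 8.2
```

View pics/side5.png

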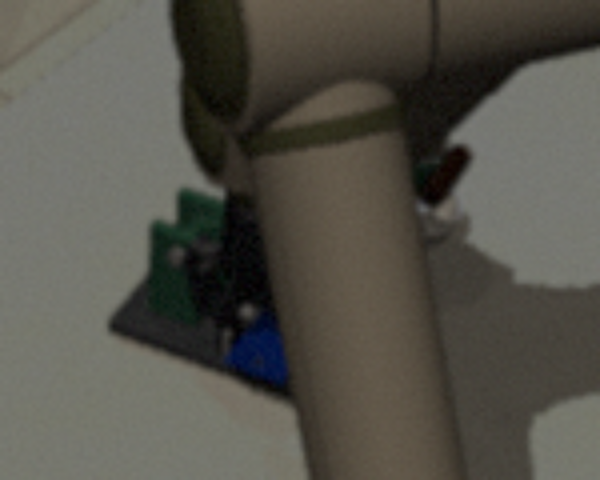

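Emit:
apply_moves --pt "0 0 1 0 0 0 0.2" --pt "0 0 0.5 0 0 0 0.2" --pt "0 0 0 0 0 0 0.2" --pt "0 0 0 0 0 0 0.55" --pt "0 0 0 0 0 0 0.65" --pt "0 0 0 0 0 0 0.8" --pt "0 0 0 0 0 0 0.95" --pt "0 0 0 0 0 0 0.95" --grip_force 20

```text
time_s: 14.8
position: [0.5382, -0.1937, 0.0428]
tool_rot: [[-0.151, 0.989, 0.0], [0.989, 0.151, -0.0], [-0.0, 0.0, -1.0]]
ft_force: [0.1, 0.8, 0.6]
grip_width: 0.0814
gripper_force: 0.0
```

```bash
python3 - <<'E'
from h import *
s=st()
for n in('scene','side','wrist'):
    im=grab(n); print(n); tagrect(im,.065,60)
E
```

```text
t 14.8 pos [ 538.2 -193.7   42.8] xyaw 98.68 zax [ 1.e-04 -0.e+00 -1.e+00] F [0.1 0.8 0.6] w 0.0814 gf 0.0
scene
blue (263, 229, 14, 17) [ 538.  -185.4] [50.1 27.4] 8.5
blue (229, 222, 20, 18) [ 548.8 -262.1] [50.  59.3] 9.7
blue (442, 219, 47, 39) [328.3 266.7] [135.3  34.4] 55.4
blue (199, 216, 24, 17) [ 561.3 -341.3] [51.9 54.6] 8.8
side
blue (301, 382, 58, 26) [245.2 297.1] [134.9  30.3] 55.2
blue (336, 218, 16, 19) [ 549.9 -194.4] [44.4 80.8] 40.7
wrist
blue (260, 283, 127, 132) [ 540.  -201.5] [49.6 61.4] 7.8
```

The tag is released and centred (about 551,-269 against the bed at 550.5,-270.5). I lift off, shut the fingers and go above the handle.

Emit:
apply_moves --pt "0 0 -10 0 0 0 1" --pt "0 0 -25 0 0 0 1" --pt "0 0 -45 0 0 0 1" --pt "0 0 -45 0 0 0 1" --pt "0 0 -45 0 0 0 0.5" --pt "0 0 -45 0 0 0 0" --pt "0 0 -42 0 0 0 0" --pt "-26 -32 0 0 0 0 0" --pt "-26 -32 0 0 0 0 0" --pt "-26 -32 0 0 0 0 0" --pt "0 0 0 0 0 0 0"

```text
time_s: 16.32
position: [0.4536, -0.2868, 0.3006]
tool_rot: [[-0.148, 0.989, 0.0], [0.989, 0.148, -0.001], [-0.001, 0.0, -1.0]]
ft_force: [1.3, -0.0, -0.3]
grip_width: -0.0001
gripper_force: 0.0
```

```bash
python3 - <<'E'
from h import *
s=st()
for n in('scene','side','wrist'):
    im=grab(n); print(n); tagrect(im,.065,60)
    if n=='wrist': save(im,'w6.png')
    hsv=cv2.cvtColor(im['frame'],cv2.COLOR_RGB2HSV); m=cv2.inRange(hsv,(0,90,20),(12,255,255))|cv2.inRange(hsv,(172,90,20),(180,255,255))
    for k in cv2.findContours(m,0,1)[0]:
        if cv2.contourArea(k)>30:
            P=onz(im,k.reshape(-1,2),.225); r=cv2.minAreaRect(np.float32(P[:,:2]*1000))
            if abs(r[0][0]-455)<80 and abs(r[0][1]+285)<80: print('handle?',cv2.boundingRect(k),np.round(r[0],1),np.round(r[1],1))
E
```

```text
t 16.32 pos [ 453.6 -286.8  300.6] xyaw 98.49 zax [ 2.e-04 -7.e-04 -1.e+00] F [ 1.3 -0.  -0.3] w -0.0001 gf 0.0
scene
blue (229, 222, 48, 24) [ 544.9 -232.3] [ 50.2 122.5] 8.2
blue (442, 219, 47, 39) [328.1 266.8] [135.3  33.8] 55.5
blue (199, 216, 24, 18) [ 560.8 -341.5] [51.1 55.1] 9.7
handle? (232, 154, 23, 10) [ 453.2 -286.6] [22.2 62. ]
side
blue (301, 382, 58, 26) [245.2 297.2] [135.   30.4] 55.2
blue (336, 195, 39, 42) [ 547.5 -269.2] [ 52.3 201.5] 7.5
wrist
blue (380, 252, 44, 41) [ 559.5 -343.2] [49.1 51.1] 8.8
blue (384, 119, 54, 110) [ 543.3 -231.2] [ 50. 117.] 9.0
handle? (307, 215, 29, 77) [ 454.3 -283. ] [18.6 54.2]
```

View pics/w6.png

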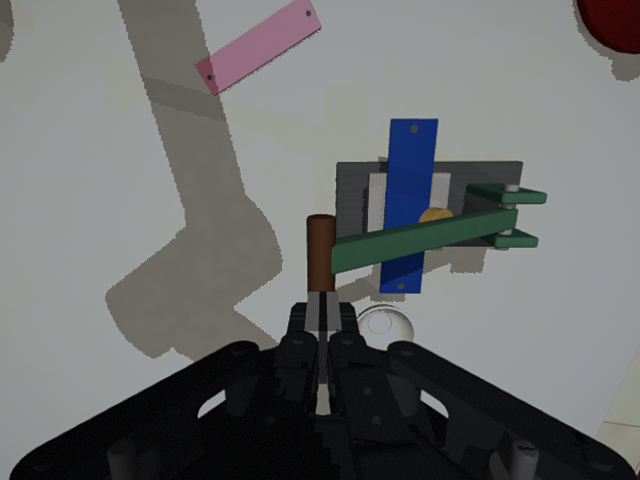

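The tag lies in the press: blue at (384–438, 119–229) and (380–424, 252–293). The handle bar at (321,253) is right under the fingers. I lower onto it and follow its arc down.

Emit:
apply_moves --pt "0 0 20 0 0 0 0" --pt "0 0 20 0 0 0 0" --pt "0 0 16 0 0 0 0" --pt "0 0 8 0 0 0 0" --pt "0 0 4 0 0 0 0" --pt "0 0 0 0 0 0 0"

```text
time_s: 17.23
position: [0.4553, -0.2852, 0.2321]
tool_rot: [[-0.151, 0.988, 0.0], [0.988, 0.151, -0.0], [-0.0, 0.0, -1.0]]
ft_force: [0.0, -0.2, 1.2]
grip_width: 0.0005
gripper_force: 0.0
```

Emit:
apply_moves --pt "0 -4 6 0 0 0 0" --pt "0 -6 10 0 0 0 0" --pt "0 -5 9.5 0 0 0 0" --pt "0 -5 9.5 0 0 0 0" --pt "0 -4 9.5 0 0 0 0" --pt "0 -4 9.5 0 0 0 0" --pt "0 -3 10 0 0 0 0" --pt "0 -3 10 0 0 0 0" --pt "0 0 0 0 0 0 0"

```text
time_s: 18.35
position: [0.4204, -0.2909, 0.1578]
tool_rot: [[-0.15, 0.989, -0.002], [0.989, 0.15, -0.001], [-0.0, -0.002, -1.0]]
ft_force: [-6.4, 0.3, 7.5]
grip_width: 0.0001
gripper_force: 3.6
```

```bash
python3 - <<'E'
from h import *
s=st()
R=np.array([[.9885,-.151],[.151,.9885]]); print('tcp in press',((np.array(s['position'][:2])*1000-[550.7,-270.6])@R).round(1))
E
```

```text
t 18.35 pos [ 420.4 -290.9  157.8] xyaw 98.65 zax [-1.6e-03 -7.0e-04 -1.0e+00] F [-6.4  0.3  7.5] w 0.0001 gf 3.6
tcp in press [-131.9   -0.4]
```

Emit:
apply_moves --pt "0 -2.5 10 0 0 0 0" --pt "0 -2 10 0 0 0 0" --pt "0 -1.5 10 0 0 0 0" --pt "0 -1 10 0 0 0 0" --pt "0 -0.6 10 0 0 0 0" --pt "0 -0.4 6 0 0 0 0" --pt "0 0 3 0 0 0 0" --pt "0 0 0 0 0 0 0"

```text
time_s: 19.35
position: [0.4128, -0.2921, 0.0992]
tool_rot: [[-0.151, 0.989, -0.001], [0.989, 0.151, -0.001], [-0.001, -0.001, -1.0]]
ft_force: [-5.4, -0.8, 7.6]
grip_width: 0.0001
gripper_force: 3.8
```

Emit:
apply_moves --pt "0 0 2 0 0 0 0" --pt "0 0 2 0 0 0 0" --pt "0 0 0 0 0 0 0"

```text
time_s: 19.73
position: [0.4128, -0.2921, 0.0953]
tool_rot: [[-0.151, 0.989, -0.001], [0.989, 0.151, -0.001], [-0.001, -0.001, -1.0]]
ft_force: [-5.6, -0.9, 8.0]
grip_width: -0.0002
gripper_force: 3.8
```

Emit:
apply_moves --pt "0 0 1.5 0 0 0 0" --pt "0 0 1.5 0 0 0 0" --pt "0 0 0 0 0 0 0"

```text
time_s: 20.1
position: [0.4129, -0.2922, 0.0947]
tool_rot: [[-0.151, 0.988, 0.0], [0.988, 0.151, -0.003], [-0.003, -0.0, -1.0]]
ft_force: [-11.2, 4.5, 31.9]
grip_width: 0.0001
gripper_force: 16.1
```

The stamp is firmly on the tag (32 N at the handle). I hold, then ease back up along the arc.

Emit:
apply_moves --pt "0 0 -0.5 0 0 0 0" --pt "0 0 0 0 0 0 0" --pt "0 0 0 0 0 0 0" --pt "0 0 0 0 0 0 0" --pt "0 0 0 0 0 0 0" --pt "0 0 0 0 0 0 0" --pt "0 0 0 0 0 0 0"

```text
time_s: 20.98
position: [0.4129, -0.2922, 0.0948]
tool_rot: [[-0.151, 0.989, 0.0], [0.988, 0.151, -0.003], [-0.003, -0.0, -1.0]]
ft_force: [-10.5, 2.0, 26.3]
grip_width: -0.0001
gripper_force: 13.6
```

```bash
python3 - <<'E'
from h import *
s=st()
for n in('scene','side'):
    im=grab(n); print(n); tagrect(im,.065,60)
E
```

```text
t 20.98 pos [ 412.9 -292.2   94.8] xyaw 98.7 zax [ 1.0e-04 -2.6e-03 -1.0e+00] F [-10.5   2.   26.3] w -0.0001 gf 13.6
scene
blue (235, 224, 42, 22) [ 543.5 -219.7] [51.1 97. ] 8.5
blue (442, 219, 47, 39) [328.3 266.7] [135.3  34.4] 55.4
blue (199, 216, 33, 19) [ 559.1 -333.3] [50.  71.5] 7.9
side
blue (301, 382, 58, 26) [245.2 297.1] [134.9  30.4] 55.4
blue (336, 212, 28, 25) [ 541.9 -222.2] [ 52.  108.1] 8.6
blue (358, 195, 15, 13) [ 558.8 -344.1] [45.2 49.8] 8.5
```

Emit:
apply_moves --pt "0 0 -2 0 0 0 0" --pt "0 0 -4 0 0 0 0" --pt "0 0.2 -6 0 0 0 0" --pt "0 0.4 -6 0 0 0 0" --pt "0 0.5 -6 0 0 0 0" --pt "0 0.7 -6 0 0 0 0" --pt "0 0.8 -6 0 0 0 0" --pt "0 1 -6 0 0 0 0" --pt "0 1.1 -6 0 0 0 0" --pt "0 1.3 -6 0 0 0 0" --pt "0 1.5 -6 0 0 0 0" --pt "0 1.6 -6 0 0 0 0"

```text
time_s: 22.58
position: [0.4228, -0.2905, 0.1589]
tool_rot: [[-0.151, 0.989, 0.001], [0.989, 0.151, -0.001], [-0.001, 0.001, -1.0]]
ft_force: [2.7, -0.8, 4.7]
grip_width: -0.0001
gripper_force: 2.1
```

Emit:
apply_moves --pt "0 1.8 -6 0 0 0 0" --pt "0 2 -6 0 0 0 0" --pt "0 2.2 -6 0 0 0 0" --pt "0 2.3 -6 0 0 0 0" --pt "0 2.6 -6 0 0 0 0" --pt "0 2.8 -6 0 0 0 0" --pt "0 3 -6 0 0 0 0" --pt "0 3.2 -6 0 0 0 0" --pt "0 3.5 -6 0 0 0 0" --pt "0 0 0 0 0 0 0"

```text
time_s: 23.82
position: [0.4459, -0.2866, 0.2127]
tool_rot: [[-0.151, 0.988, 0.0], [0.988, 0.151, -0.0], [-0.0, 0.0, -1.0]]
ft_force: [1.3, 0.4, 2.1]
grip_width: -0.0001
gripper_force: 1.5
```

Emit:
apply_moves --pt "0 2 -4 0 0 0 0" --pt "0 2 -4 0 0 0 0" --pt "0 2 -4 0 0 0 0" --pt "0 2 -3 0 0 0 0" --pt "0 1 -3 0 0 0 0" --pt "0 0 -3 0 0 0 0" --pt "0 0 -4 0 0 0 0" --pt "0 0 -25 0 0 0 0" --pt "0 0 -40 0 0 0 0" --pt "0 0 -20 0 0 0 0" --pt "0 0 0 0 0 0 0"

```text
time_s: 25.2
position: [0.4547, -0.2856, 0.3234]
tool_rot: [[-0.151, 0.989, 0.002], [0.989, 0.151, -0.002], [-0.002, 0.001, -1.0]]
ft_force: [0.2, 0.5, -0.2]
grip_width: 0.0
gripper_force: 0.0
```

```bash
python3 - <<'E'
from h import *
s=st()
for n in('scene','side'):
    im=grab(n); print(n); tagrect(im,.065,60)
    if n=='scene': cv2.imwrite('pics/end.png',cv2.resize(im['frame'][130:310,140:340],None,fx=3,fy=3)[:,:,::-1])
    hsv=cv2.cvtColor(im['frame'],cv2.COLOR_RGB2HSV); m=cv2.inRange(hsv,(0,90,20),(12,255,255))|cv2.inRange(hsv,(172,90,20),(180,255,255))
    for k in cv2.findContours(m,0,1)[0]:
        if cv2.contourArea(k)>30:
            P=onz(im,k.reshape(-1,2),.225); r=cv2.minAreaRect(np.float32(P[:,:2]*1000))
            if abs(r[0][0]-455)<80 and abs(r[0][1]+285)<80: print('handle',cv2.boundingRect(k),np.round(r[0],1),np.round(r[1],1))
E
```

```text
t 25.2 pos [ 454.7 -285.6  323.4] xyaw 98.68 zax [ 0.0016 -0.0019 -1.    ] F [ 0.2  0.5 -0.2] w 0.0 gf 0.0
scene
blue (229, 222, 48, 24) [ 545.  -232.3] [ 50.4 122.5] 8.2
blue (442, 219, 47, 38) [328.4 266.7] [135.3  34.4] 55.5
blue (199, 216, 24, 18) [ 561.5 -341. ] [52.3 55.2] 8.8
handle (232, 154, 24, 9) [ 456.3 -288.3] [22.8 60.4]
side
blue (301, 382, 58, 26) [245.2 297.1] [134.9  30.2] 55.3
blue (336, 195, 39, 42) [ 547.9 -269.4] [ 51.7 200.8] 7.5
```

View pics/end.png

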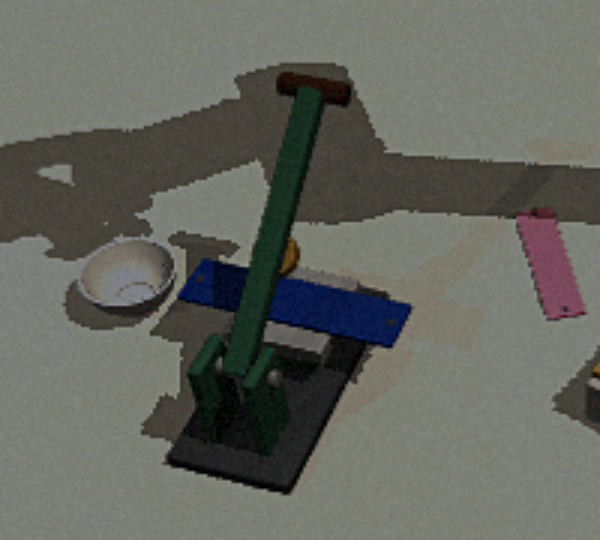

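The picture shows the lever up with its handle back at the starting pixel, the tag square across the bed, and the bowl untouched. I'm handing in.

```bash
python3 -c "
from rig import env
print(env.close_job())"
```

```text
the job is handed in; nothing more can be done
None
```

I stamped the tag and left it lying flat, centred and square on the press bed with the lever fully back up. The job was handed in at about 25 s of the 72 s allowed, and the hand-in call returned no verdict.

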